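Fetch the tin from the back of the bathroom cabinet shelf

ROBOT

A 6-joint arm with a two-finger parallel gripper is mounted at the origin on the work surface. World frame = base frame: x ahead of the robot, y to its left, z up, the work surface at z = 0. Lengths are in m, angles in degrees, forces in N, time in s.
With the tool pointing down it reaches from about 0.375 to 0.9 m from the base axis. Payload 3.1 kg.
Tool frame: the origin (TCP) lies on the centre line of the jaws, within the pads' length; the fingertips stand 25 mm ahead of it and the grasp point (between the pads) lies 6 mm ahead of it; z points along the fingers, y is the line along which they close (so a half turn about z gives the same grasp; the last joint's range is limited). The gripper opens to 87 mm and grips with 3 to 60 N. Pads are 19 mm wide; open, the fingers measure 117 mm over their backs; the gripper's body (75 mm by 190 mm) begins 51 mm behind the grasp point.
Start: joints at [-84.368, 30.224, 82.088, -0, 67.689, -10.227], TCP at [0.171, -0.601, 0.248] pointing down, gripper open.
Joint ranges: [-176.69, 176.69], [-43.24, 126.21], [12.49, 139.97], [-82, 262], [0, 151.66], [-163.58, 163.58]. Speed limits (degrees/s): [159.86, 159.86, 180, 180, 180, 180].

INTERFACE

Orientations are given as a 3x3 rotation matrix whose columns are the frame's x, y, z axes.
In Python, from rig import * gives the robot as it stands.
- The arm moves only by the tool step_arm, never from a script. Its argument "steps" is a list of rows, each a list of 7 numbers: the shift along the tool's x, y, z normalised to -1 to 1, where 1 is 0.3 m, then the turn, a rotation vector about the tool's x, y, z normalised to -1 to 1, where 1 is 45 degrees, then the gripper's target within -1 to 1 (shut at 1, half-way at 0, fully open at -1). A call has 1 to 8 rows; each row is the pose to reach, as a shift and turn from the pose commanded when the call began, along the tool's axes at that moment; what a row does not reach only later rows make up. A row lasts 1/12 s, in which the tool goes at most 41.7 mm and 7.16 degrees, less where a joint would pass 70% of its speed; a pose out of reach is approached as far as the arm can. A call with a number of a shift or a turn outside -1 to 1 is refused whole. A call with a gripper value outside its range is refused whole. The fingers move at their own pace and stop on an object; the grip force is fixed at half the most. Time passes only in rows, so rows that repeat a pose let the fingers close. It gives the time, the measured TCP pose, the force, the opening and the grip force at its end, in the units of the state.
- read_state(): the state, without advancing time (a new reading comes with each control period).
- capture(name): name is "side" or "top"; returns a dict with "image" (480x640x3 uint8, red, green, blue), "vertical_fov" (degrees; the focal length in pixels is half the picture's height over the tangent of half this angle, whatever the lens; pixels are square), "cx", "cy" (the principal point, pixels), "k1" (the pictures are not rectified: a ray, as slopes to the right and down, at radius r is drawn at 1 + k1 r^2 times it, then the intrinsics apply), "world_from_camera" (4x4, takes a point from camera to world coordinates). Camera axes: x right, y down, z forward; pixel columns grow to the right and rows downward; lengths in m; the calibration is good to about 2 mm. A picture is of the moment at which its call begins. There is no depth.
- hand_in(): hands the job in; it is judged then, once.
The state is a dict: "time_s": time; "joint_positions": joint angles; "qvel": joint speeds; "tau": joint torques, N m; "position": TCP position; "tcp_rot": TCP orientation; "force": force on the tool from outside, world axes, zero at the start; "moment": the same for the moment, N m; "opening": opening from 0.0 (shut) to 1.0 (fully open); "grasp_force": force on a finger pad.
Only numpy, scipy, OpenCV 4.12 (cv2) and the standard library are available. Lean on these libraries where they do the work, as an engineer would, in place of code of your own. Each camera call takes 0.05 s, during which the arm holds its last target. There are 200 camera calls.

TASK

The aluminium tin at the back of the bathroom cabinet's glass shelf is boxed in: first stand the tumbler, the jar and the spray can upright on the cork mat, leaving the tin where it is. When all three are on the mat, put the tin upright on the middle of the blue coaster, and only then put the tumbler, the jar and the can back on the shelf, each exactly where it stood at the start. Set everything down without dropping it or knocking it over, and leave the toothbrush and the nail clipper alone.

Things in the scene. Friction and masses are not known exactly. Their poses are not given: they have to be found in the camera images.
- tumbler: White ceramic tumbler, open at the top, straight round wall 64 mm in outer diameter, 4 mm thick, 95 mm tall, about 250 g. Starts upright on the glass shelf. Origin at the centre of its underside, z up. Grip it across the outside.
- jar: Frosted pale glass jar with a black screw lid (lid screwed down, never opened), 62 mm in diameter over both jar and lid, 85 mm tall, about 280 g; the lid is the top 22 mm and the glass narrows a little just below it. Starts upright on the glass shelf. Origin at the centre of its underside, z up. 
- can: Yellow spray can with a red cap, 52 mm in diameter, 100 mm tall, about 150 g; the cap is the top 24 mm. Starts upright on the glass shelf. Origin at the centre of its underside, z up. 
- tin: Small flat round aluminium tin with its lid on, 56 mm in diameter over the lid (the top 12 mm), 54 mm below it, 34 mm tall, about 60 g. Starts at the back centre of the glass shelf; of the tumbler, jar and can one stands to its left, one to its right and one in front, in shuffled order, their centres about 80 to 85 mm from the tin's (give or take 12 mm). Origin at the centre of its underside, z up. 
- shelf: Fixed lift-out glass shelf of the cabinet, clear, faintly green: 200 mm deep (its x) by 300 mm wide (its y), its top 20 mm above the washstand. A thin steel rail runs 20 mm above the glass along the back and sides (open in front). Origin at washstand height, mid-width, 85 mm from the back edge and 115 mm from the front edge; +x points to the back, away from the robot.
- mat: Fixed flat cork mat, 300 mm (its x) by 150 mm (its y), 8 mm thick, to the left or the right of the shelf; the side area. Origin at the centre of its underside, so its top is 8 mm above its origin.
- coaster: Fixed flat round blue coaster, 130 mm in diameter, 10 mm thick, on the side of the shelf opposite to the mat. Origin at the centre of its underside, so its top is 10 mm above its origin.
- toothbrush: Green plastic toothbrush lying along the open front edge of the glass shelf, about 100 mm before the shelf's origin, 180 mm long along its x, up to 17 mm tall at the white bristles. Not to be moved. Origin at its underside near mid-length.
- clipper: Stainless steel nail clipper, 56 mm long along its x, 14 mm wide, 12 mm tall, lying on a front corner of the glass shelf. Not to be moved. Origin at the centre of its underside, z up. 
Not all that is in view belongs to the job. What is meant by the jar is not purple, and is the larger of those in its own colour.

How it is judged:
By the outcome, as a careful person would: the job done as asked, in the order asked, and still so for the second after the job is handed in, with the robot touching nothing.
It also fails if it takes over 141 s, if anything falls off the work surface, if the arm or the gripper's body presses on something with over 40 N, if the wrist force passes 120 N, or if a joint passes its speed limit or range.

## Working session

There is one attempt and no reset: what is moved stays moved. The work goes in short steps, Python scripts to look and compute and a tool call to move; the robot and the scene stay as the last step left them, time stands still between calls to the robot, and variables do not carry over. Pictures are saved under pics/ and viewed, at most 14 in all, crops included, and the job is handed in when it is done.

Besides the shell and the picture viewer there is one more tool, called after ">>>" as name(argument=value, ...) on one line, values as JSON. step_arm: Moves the arm, as the interface text tells. Scaled input: -1 to 1 covers 0.3 m each way for a shift and 45 degrees each way for a turn. Its arguments: {"type":"object","properties":{"steps":{"type":"array"}},"required":["steps"]}

```bash
ls; mkdir -p pics; python3 - <<'E'
from rig import *
import cv2
for n in("side","top"):
    c=capture(n); cv2.imwrite(f"pics/{n}0.png",c["image"][:,:,::-1])
    print(n,c["vertical_fov"],c["cx"],c["cy"],c["k1"],c["world_from_camera"])
s=read_state();print(s["position"],s["tcp_rot"],s["time_s"],s["opening"])
E
```

```text
pics
side 53.49628392398833 321.36714236167194 242.28139476548074 -0.05330820399523968 [[ 0.99008405 -0.10647037  0.09163864  0.52178731]
 [-0.14045657 -0.73938353  0.65847092 -0.61340197]
 [-0.00235154 -0.6648128  -0.7470063   0.77116048]
 [ 0.          0.          0.          1.        ]]
top 49.98346310575026 316.3163736912616 241.10728403987648 -0.12329232100755898 [[ 0.00678207 -0.99310899  0.11699804  0.50178837]
 [-0.99995667 -0.00748145 -0.00553955  0.01268367]
 [ 0.00637669 -0.1169554  -0.9931167   1.045801  ]
 [ 0.          0.          0.          1.        ]]
[ 0.1707757  -0.6005934   0.24666757] [[ 9.61932166e-01  2.73288265e-01 -1.81044053e-04]
 [ 2.73288099e-01 -9.61930310e-01  1.92204202e-03]
 [ 3.51119765e-04 -1.89835122e-03 -9.99998136e-01]] 0.1 0.9995732268409333
```

View pics/top0.png

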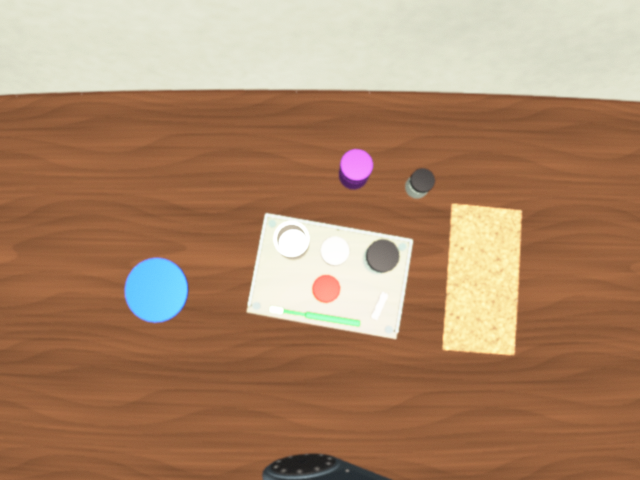

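View pics/side0.png

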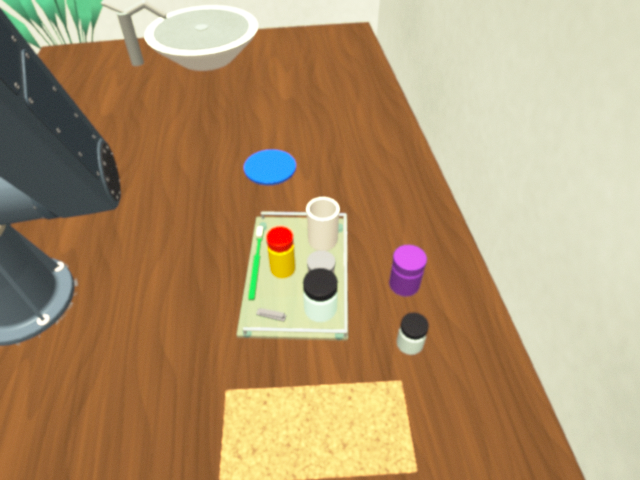

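The top view shows the tumbler (291,240), tin (335,251), can with red cap (326,289), toothbrush (315,318), clipper (380,305), mat (482,280) and coaster (156,290). There are three candidates for the jar:
- the large black-lidded one on the shelf at (382,256)
- the small black-lidded one at (422,181)
- the purple one at (356,165)

By the description it is the one at (382,256). I'll measure next and crop to check.

```bash
cat > h.py <<'E'
import numpy as np, cv2
def ray(c,u,v):
    f=240/np.tan(np.radians(c["vertical_fov"]/2)); d=np.array([(u-c["cx"])/f,(v-c["cy"])/f]); s=d.copy()
    for _ in range(20): s=d/(1+c["k1"]*(s@s))
    T=c["world_from_camera"]; return T[:3,3],T[:3,:3]@np.array([s[0],s[1],1])
def plane(c,u,v,z):
    o,d=ray(c,u,v); return o+d*(z-o[2])/d[2]
def mask(img,lo,hi,win=None):
    m=cv2.inRange(cv2.cvtColor(img,cv2.COLOR_RGB2HSV),lo,hi)
    if win:
        k=np.zeros_like(m);x0,y0,x1,y1=win;k[y0:y1,x0:x1]=1;m=m*k
    return m
def outline(c,m,z):
    "largest contour cast on the plane z: enclosing circle centre/diameter, min rect"
    k=max(cv2.findContours(m,0,cv2.CHAIN_APPROX_NONE)[0],key=cv2.contourArea)
    P=np.array([plane(c,u,v,z)[:2] for u,v in k[:,0]],np.float32)
    h=cv2.convexHull(P); (x,y),(a,b),t=cv2.fitEllipse(h) if len(h)>5 else ((0,0),(0,0),0)
    return np.round([x,y,a,b],4),cv2.minAreaRect(P)
E
python3 - <<'E'
from rig import *
from h import *
t=capture("top");s=capture("side");I=t["image"];S=s["image"]
def show(n,c,m,z):
    e,r=outline(c,m,z);print(n,e,"rect",np.round(r[0],4),np.round(r[1],4),round(r[2],2))
red=((0,150,80),(8,255,255))
show("can top",t,mask(I,*red,(300,265,350,310)),.12)
blk=((0,0,0),(180,255,75))
show("jar top",t,mask(I,*blk,(355,230,410,280)),.105)
show("coaster",t,mask(I,(100,120,80),(120,255,255),(100,230,210,340)),.01)
show("mat",t,mask(I,(10,60,165),(35,255,255),(430,190,540,370)),.008)
show("side mat",s,mask(S,(10,60,165),(35,255,255),(200,370,430,478)),.008)
show("side coaster",s,mask(S,(100,120,80),(120,255,255),(220,130,320,200)),.01)
for p in [(266,214),(413,238),(397,338),(248,312)]: print("shelf corner",plane(t,*p,.02).round(4))
a=cv2.resize(I[205:345,235:425],None,fx=4,fy=4,interpolation=2)
cv2.imwrite("pics/a.png",a[:,:,::-1])
b=cv2.resize(S[190:345,230:440],None,fx=3.8,fy=3.8,interpolation=2)
cv2.imwrite("pics/b.png",b[:,:,::-1])
E
```

```text
Traceback (most recent call last):
  File "h.py", line 15, in outline
    k=max(cv2.findContours(m,0,cv2.CHAIN_APPROX_NONE)[0],key=cv2.contourArea)
ValueError: max() iterable argument is empty
```

```bash
cat > m.py <<'E'
from rig import *
from h import *
t=capture("top");s=capture("side");I=t["image"];S=s["image"]
hv=cv2.cvtColor(I,cv2.COLOR_RGB2HSV)
for p in [(326,289),(382,256),(335,251),(291,228),(156,290),(480,280),(300,280)]: print(p,hv[p[1],p[0]],end=" ")
print()
def show(n,c,m,z):
    if not m.any(): print(n,"none");return
    e,r=outline(c,m,z);print(n,e,"rect",np.round(r[0],4),np.round(r[1],4),round(r[2],2))
show("can top",t,mask(I,(0,110,80),(12,255,255),(300,272,350,310)),.12)
show("can top2",t,mask(I,(168,110,80),(180,255,255),(300,272,350,310)),.12)
show("jar top",t,mask(I,(0,0,0),(180,255,75),(355,230,410,280)),.105)
show("coaster",t,mask(I,(100,120,80),(120,255,255),(100,230,210,340)),.01)
show("mat",t,mask(I,(10,60,165),(35,255,255),(430,190,540,370)),.008)
show("side mat",s,mask(S,(10,60,165),(35,255,255),(200,370,430,478)),.008)
show("side coaster",s,mask(S,(100,120,80),(120,255,255),(220,130,320,200)),.01)
for p in [(266,214),(413,238),(397,338),(248,312)]: print("shelf corner",plane(t,*p,.02).round(4))
a=cv2.resize(I[205:345,235:425],None,fx=4,fy=4,interpolation=2)
cv2.imwrite("pics/a.png",a[:,:,::-1])
b=cv2.resize(S[190:345,230:440],None,fx=3.8,fy=3.8,interpolation=2)
cv2.imwrite("pics/b.png",b[:,:,::-1])
E
python3 m.py
```

```text
(326, 289) [  6 109 255] (382, 256) [ 11  27 133] (335, 251) [ 15   2 255] (291, 228) [ 20  33 208] (156, 290) [100 143 255] (480, 280) [ 23  86 249] (300, 280) [ 23  17 248] 
can top [ 0.5258 -0.0097  0.046   0.0483] rect [ 0.5264 -0.0104] [0.0466 0.0467] 0.39
can top2 none
jar top none
coaster [0.5222 0.3315 0.1285 0.1295] rect [0.5229 0.3316] [0.1276 0.1287] 1.73
mat [ 0.5604 -0.3257  0.2076  0.4181] rect [ 0.553  -0.3177] [0.191  0.3097] 85.77
side mat [ 0.5606 -0.3251  0.1879  0.4999] rect [ 0.5523 -0.3207] [0.1764 0.3231] 82.11
side coaster [0.5224 0.3292 0.1286 0.136 ] rect [0.5219 0.3278] [0.1329 0.129 ] 81.64
shelf corner [0.677 0.109 0.02 ]
shelf corner [ 0.6304 -0.1882  0.02  ]
shelf corner [ 0.4308 -0.154   0.02  ]
shelf corner [0.4802 0.1414 0.02  ]
```

View pics/a.png

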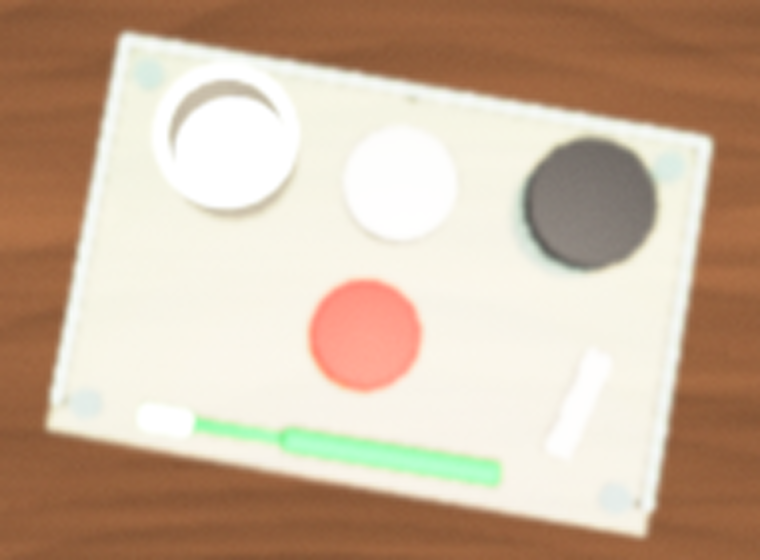

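View pics/b.png

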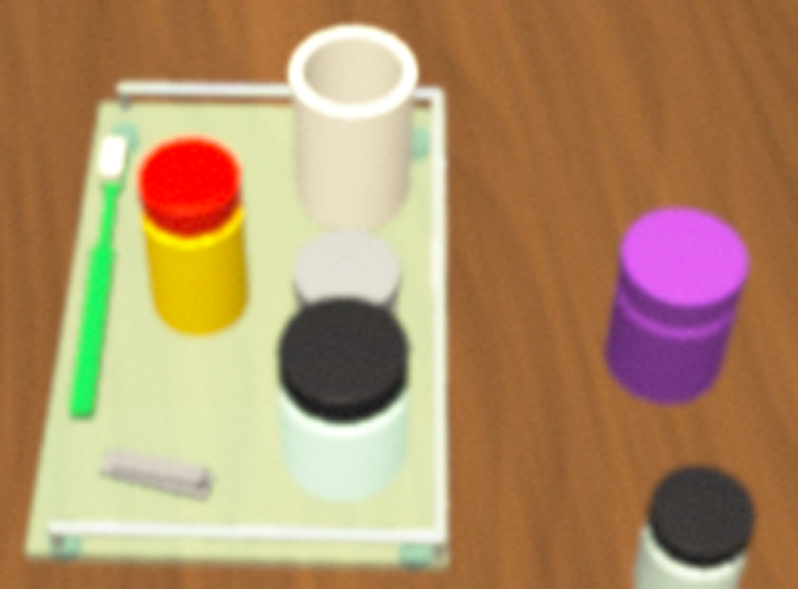

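The crops confirm the target: the jar is the big black-lidded frosted one on the shelf at (382,256), with the tumbler to the tin's left and the can in front. Next I'll get final numbers in the shelf frame, from both views.

```bash
cat > m2.py <<'E'
from rig import *
from h import *
t=capture("top");s=capture("side");I=t["image"]
C=np.array([plane(t,*p,.02)[:2] for p in [(266,214),(413,238),(397,338),(248,312)]])
d=C[0]-C[1]+C[3]-C[2]; yaw=np.arctan2(-d[0],d[1]); print("yaw",np.degrees(yaw))
R=np.array([[np.cos(yaw),-np.sin(yaw)],[np.sin(yaw),np.cos(yaw)]]); O=C.mean(0)+R@[.015,0]; print("O",O)
def rep(n,P,dia=None):
    P=np.array(P)[:,:2]; c=P.mean(0); print(n,c.round(4),"shelf",(R.T@(c-O)).round(4),"sizes",np.linalg.norm(P[0]-P[1]).round(4),np.linalg.norm(P[2]-P[3]).round(4))
def fromcrop(c,x0,y0,k,pts,z): return [plane(c,x0+(x+.5)/k-.5,y0+(y+.5)/k-.5,z) for x,y in pts]
def ext(l,r,u,d): return [(l,(u+d)/2),(r,(u+d)/2),((l+r)/2,u),((l+r)/2,d)]
for n,e,z in [("tumbler",ext(152,301,62,213),.115),("tin",ext(343,458,123,241),.054),("jar",ext(525,657,136,269),.105),("can",ext(309,422,279,391),.12)]:
    rep(n,fromcrop(t,235,205,4,e,z))
for n,e,z in [("tumbler",ext(289,418,25,115),.115),("jar",ext(279,408,298,400),.105),("can",ext(140,240,138,215),.12)]:
    rep("side "+n,fromcrop(s,230,190,3.8,e,z))
m=mask(I,(0,0,0),(180,90,165),(355,232,410,278)); print("jar mask",outline(t,m,.105)[0])
rep("mat diag",[plane(t,*p,.008) for p in [(452,204),(515,354),(522,209),(444,350)]])
print([plane(t,*p,.008)[:2].round(3) for p in [(452,204),(522,209),(515,354),(444,350)]])
st=read_state(); p=st["position"];print("tcp shelf",(R.T@(p[:2]-O)).round(4),p[2])
print("coaster shelf",(R.T@(np.array([.5223,.331])-O)).round(4))
E
python3 m2.py
```

```text
yaw -9.204657496481648
O [ 0.56940329 -0.0253638 ]
tumbler [0.615  0.0532] shelf [0.0325 0.0848] sizes 0.0679 0.0693
tin [ 0.6014 -0.0287] shelf [0.0321 0.0018] sizes 0.0557 0.0574
jar [ 0.5874 -0.1143] shelf [ 0.032  -0.0849] sizes 0.061 0.0614
can [ 0.5257 -0.0104] shelf [-0.0456  0.0077] sizes 0.0507 0.0501
side tumbler [0.6175 0.0545] shelf [0.0348 0.0865] sizes 0.0669 0.0668
side jar [ 0.5884 -0.1162] shelf [ 0.0333 -0.0866] sizes 0.0593 0.0585
side can [ 0.5273 -0.0129] shelf [-0.0436  0.0056] sizes 0.0488 0.051
jar mask [ 0.5866 -0.1137  0.0577  0.0619]
mat diag [ 0.55   -0.3367] shelf [ 0.0307 -0.3105] sizes 0.3322 0.3367
[array([ 0.704, -0.273]), array([ 0.695, -0.423]), array([ 0.396, -0.399]), array([ 0.406, -0.251])]
tcp shelf [-0.3014 -0.6321] 0.24743009526695806
coaster shelf [-0.1035  0.3442]
```

>>> step_arm(steps=[[0.8,-0.75,0,0,0,0.557,-1],[0.8,-0.75,0,0,0,0.557,-1],[0.8,-0.75,0,0,0,0.557,-1],[0.8,-0.75,0,0,0,0.557,-1],[0.8,-0.75,0,0,0,0.557,-1],[0.8,-0.75,0,0,0,0.557,-1],[0.8,-0.75,0,0,0,0.557,-1],[0.8,-0.75,0,0,0,0.557,-1]])

```text
time_s: 1.07
position: [0.3409, -0.3168, 0.2478]
tcp_rot: [[0.987, -0.16, 0.0], [-0.16, -0.987, 0.0], [0.0, -0.0, -1.0]]
force: [0.8, -0.4, 0.2]
opening: 0.998
grasp_force: 0.0
```

```bash
cat > go.py <<'E'
# shifts (tool axes, normalised) from here to named world targets
import sys; from rig import *; import numpy as np
W=dict(can=(.5265,-.0115),jar=(.588,-.115),tum=(.616,.054),tin=(.6014,-.0287),coa=(.5223,.3305),m1=(.450,-.330),m2=(.550,-.337),m3=(.650,-.344))
s=read_state();R=np.array(s["tcp_rot"]);p=np.array(s["position"])
print("t",round(s["time_s"],2),"pos",p.round(4),"yaw",np.degrees(np.arctan2(R[1,0],R[0,0])).round(2),"F",np.round(s["force"],1),"op",round(s["opening"],3),"grip",round(s["grasp_force"],1))
for a in sys.argv[1:]:
    n,z=a.split(":"); x=p[:2] if n=="here" else W[n]
    print(a,(R.T@(np.array([*x,float(z)])-p)/.3).round(4))
E
python3 go.py can:.25 can:.15 jar:.25
```

```text
t 1.07 pos [ 0.3409 -0.3168  0.2478] yaw -9.21 F [ 0.8 -0.4  0.2] op 0.998 grip 0.0
can:.25 [ 0.4479 -1.1037 -0.007 ]
can:.15 [ 0.4478 -1.1037  0.3263]
jar:.25 [ 0.7054 -0.796  -0.007 ]
```

>>> step_arm(steps=[[0.69,-0.79,0,0,0,0,-1],[0.69,-0.79,0,0,0,0,-1],[0.69,-0.79,0,0,0,0,-1],[0.69,-0.79,0,0,0,0,-1],[0.69,-0.79,0,0,0,0,-1],[0.69,-0.79,0,0,0,0,-1],[0.69,-0.79,0,0,0,0,-1],[0.69,-0.79,0,0,0,0,-1]])

```text
time_s: 1.73
position: [0.5856, -0.1152, 0.2478]
tcp_rot: [[0.988, -0.157, 0.003], [-0.157, -0.988, 0.0], [0.003, -0.001, -1.0]]
force: [-0.2, -0.3, 0.1]
opening: 0.998
grasp_force: 0.0
```

```bash
python3 go.py jar:.16 jar:.089
```

```text
t 1.73 pos [ 0.5856 -0.1152  0.2478] yaw -9.05 F [-0.2 -0.3  0.1] op 0.998 grip 0.0
jar:.16 [ 0.0069 -0.0017  0.2928]
jar:.089 [ 0.0062 -0.0015  0.5294]
```

>>> step_arm(steps=[[0.004,0,0.12,0,0,0,-1],[0.004,0,0.24,0,0,0,-1],[0.004,0,0.36,0,0,0,-1],[0.004,0,0.46,0,0,0,-1],[0.004,0,0.53,0,0,0,-1],[0.004,0,0.53,0,0,0,-1],[0.004,0,0.53,0,0,0,-1],[0.004,0,0.53,0,0,0,-1]])

```text
time_s: 2.4
position: [0.5847, -0.119, 0.0898]
tcp_rot: [[0.987, -0.16, 0.002], [-0.16, -0.987, -0.001], [0.002, 0.001, -1.0]]
force: [0.5, 0.1, 0.5]
opening: 1.0
grasp_force: 0.0
```

```bash
python3 go.py jar:.089; python3 - <<'E'
from rig import *
import cv2
I=capture("side")["image"][150:400,200:500]; cv2.imwrite("pics/c.png",cv2.resize(I,None,fx=2.4,fy=2.4)[:,:,::-1])
E
```

```text
t 2.4 pos [ 0.5847 -0.119   0.0898] yaw -9.21 F [0.5 0.1 0.5] op 1.0 grip 0.0
jar:.089 [ 0.0086 -0.0148  0.0027]
```

View pics/c.png

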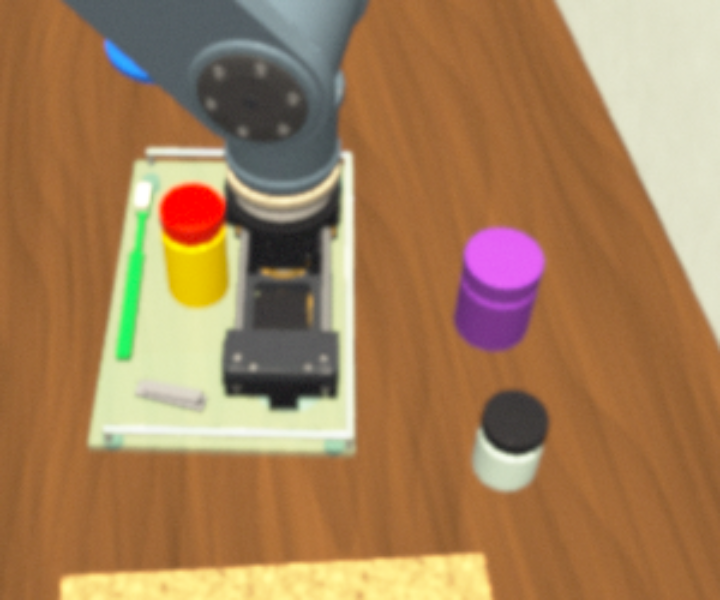

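The gripper straddles the jar at crop (280,350) and touches nothing. I'll trim the position by about 4 mm, then close.

>>> step_arm(steps=[[0.009,-0.015,0.002,0,0,0,-1],[0.009,-0.015,0.002,0,0,0,-1],[0.009,-0.015,0.002,0,0,0,0],[0.009,-0.015,0.002,0,0,0,1],[0.009,-0.015,0.002,0,0,0,1],[0.009,-0.015,0.002,0,0,0,1],[0.009,-0.015,0.002,0,0,0,1],[0.009,-0.015,0.002,0,0,0,1]])

```text
time_s: 3.12
position: [0.587, -0.1146, 0.088]
tcp_rot: [[0.987, -0.16, -0.0], [-0.16, -0.987, 0.0], [-0.0, -0.0, -1.0]]
force: [0.8, 0.1, 1.0]
opening: 0.703
grasp_force: 30.0
```

```bash
python3 go.py jar:.089 jar:.25 m3:.25 m3:.078
```

```text
t 3.12 pos [ 0.587  -0.1146  0.088 ] yaw -9.22 F [0.8 0.1 1. ] op 0.703 grip 30.0
jar:.089 [ 0.0036  0.0009 -0.0033]
jar:.25 [ 0.0036  0.0009 -0.54  ]
m3:.25 [ 0.3299  0.7212 -0.54  ]
m3:.078 [0.3299 0.7213 0.0333]
```

>>> step_arm(steps=[[0,0,-0.1,0,0,0,1],[0,0,-0.22,0,0,0,1],[0,0,-0.34,0,0,0,1],[0.05,0.12,-0.4,0,0,0,1],[0.11,0.24,-0.4,0,0,0,1],[0.16,0.36,-0.4,0,0,0,1],[0.22,0.48,-0.4,0,0,0,1],[0.27,0.6,-0.4,0,0,0,1]])

```text
time_s: 3.78
position: [0.638, -0.3064, 0.2069]
tcp_rot: [[0.987, -0.16, -0.001], [-0.16, -0.987, 0.001], [-0.002, -0.001, -1.0]]
force: [1.0, -1.2, -3.4]
opening: 0.703
grasp_force: 30.0
```

```bash
python3 go.py m3:.1 m3:.076
```

```text
t 3.78 pos [ 0.638  -0.3064  0.2069] yaw -9.2 F [ 1.  -1.2 -3.4] op 0.703 grip 30.0
m3:.1 [0.0601 0.1175 0.3562]
m3:.076 [0.0603 0.1176 0.4362]
```

>>> step_arm(steps=[[0.06,0.12,0.08,0,0,0,1],[0.06,0.12,0.18,0,0,0,1],[0.06,0.12,0.27,0,0,0,1],[0.06,0.12,0.34,0,0,0,1],[0.06,0.12,0.39,0,0,0,1],[0.06,0.12,0.41,0,0,0,1],[0.06,0.12,0.42,0,0,0,1],[0.06,0.12,0.42,0,0,0,1]])

```text
time_s: 4.45
position: [0.6504, -0.3434, 0.0819]
tcp_rot: [[0.987, -0.16, 0.0], [-0.16, -0.987, -0.0], [0.0, 0.0, -1.0]]
force: [0.6, 0.8, -2.8]
opening: 0.702
grasp_force: 30.0
```

```bash
python3 go.py m3:.076
```

```text
t 4.45 pos [ 0.6504 -0.3434  0.0819] yaw -9.18 F [ 0.6  0.8 -2.8] op 0.702 grip 30.0
m3:.076 [-0.0011  0.0021  0.0196]
```

>>> step_arm(steps=[[0,0,0.006,0,0,0,1],[0,0,0.012,0,0,0,1],[0,0,0.017,0,0,0,1],[0,0,0.02,0,0,0,1],[0,0,0.021,0,0,0,1],[0,0,0.021,0,0,0,1]])

```text
time_s: 4.95
position: [0.6503, -0.3436, 0.0761]
tcp_rot: [[0.987, -0.16, 0.0], [-0.16, -0.987, -0.0], [0.001, 0.0, -1.0]]
force: [0.5, 0.2, -2.5]
opening: 0.709
grasp_force: 30.0
```

>>> step_arm(steps=[[0,0,0.003,0,0,0,1],[0,0,0.005,0,0,0,1],[0,0,0.006,0,0,0,1],[0,0,0.006,0,0,0,1]])

```text
time_s: 5.28
position: [0.6504, -0.3436, 0.076]
tcp_rot: [[0.987, -0.16, 0.001], [-0.16, -0.987, -0.0], [0.001, 0.0, -1.0]]
force: [-1.7, 2.3, 6.3]
opening: 0.702
grasp_force: 30.0
```

>>> step_arm(steps=[[0,0,-0.004,0,0,0,0],[0,0,-0.004,0,0,0,-1],[0,0,-0.004,0,0,0,-1],[0,0,-0.004,0,0,0,-1],[0,0,-0.1,0,0,0,-1],[0,0,-0.22,0,0,0,-1],[0,0,-0.34,0,0,0,-1],[0,0,-0.46,0,0,0,-1]])

```text
time_s: 5.95
position: [0.6502, -0.3436, 0.2128]
tcp_rot: [[0.987, -0.16, -0.0], [-0.16, -0.987, 0.0], [-0.0, -0.0, -1.0]]
force: [0.6, -0.6, 0.5]
opening: 0.99
grasp_force: 0.0
```

```bash
python3 go.py here:.21 can:.21 can:.094
```

```text
t 5.95 pos [ 0.6502 -0.3436  0.2128] yaw -9.21 F [ 0.6 -0.6  0.5] op 0.99 grip 0.0
here:.21 [0.     0.     0.0094]
can:.21 [-0.5842 -1.0268  0.0097]
can:.094 [-0.5841 -1.0268  0.3964]
```

>>> step_arm(steps=[[-0.57,-1,0,0,0,0,-1],[-0.57,-1,0,0,0,0,-1],[-0.57,-1,0,0,0,0,-1],[-0.57,-1,0,0,0,0,-1],[-0.57,-1,0,0,0,0,-1],[-0.57,-1,0,0,0,0,-1],[-0.57,-1,0,0,0,0,-1],[-0.57,-1,0,0,0,0,-1]])

```text
time_s: 6.62
position: [0.533, -0.0298, 0.2121]
tcp_rot: [[0.987, -0.161, 0.001], [-0.161, -0.987, -0.0], [0.001, 0.0, -1.0]]
force: [1.9, 1.1, -1.0]
opening: 0.998
grasp_force: 0.0
```

```bash
python3 go.py can:.11 can:.094
```

```text
t 6.62 pos [ 0.533  -0.0298  0.2121] yaw -9.24 F [ 1.9  1.1 -1. ] op 0.998 grip 0.0
can:.11 [-0.0318 -0.0568  0.3404]
can:.094 [-0.0318 -0.0568  0.3937]
```

>>> step_arm(steps=[[-0.032,-0.057,0.02,0,0,0,-1],[-0.032,-0.057,0.12,0,0,0,-1],[-0.032,-0.057,0.2,0,0,0,-1],[-0.032,-0.057,0.26,0,0,0,-1],[-0.032,-0.057,0.26,0,0,0,-1]])

```text
time_s: 7.03
position: [0.5248, -0.0122, 0.131]
tcp_rot: [[0.987, -0.159, -0.006], [-0.159, -0.987, 0.001], [-0.006, -0.0, -1.0]]
force: [-0.5, -1.2, -0.2]
opening: 1.001
grasp_force: 0.0
```

```bash
python3 go.py can:.11 can:.094
```

```text
t 7.03 pos [ 0.5248 -0.0122  0.131 ] yaw -9.18 F [-0.5 -1.2 -0.2] op 1.001 grip 0.0
can:.11 [ 0.0056 -0.0031  0.0699]
can:.094 [ 0.0059 -0.0031  0.1232]
```

>>> step_arm(steps=[[0.005,-0.003,0.06,0,0,0,-1],[0.005,-0.003,0.122,0,0,0,-1],[0.005,-0.003,0.122,0,0,0,-1],[0.005,-0.003,0.122,0,0,0,0.2],[0.005,-0.003,0.122,0,0,0,1],[0.005,-0.003,0.122,0,0,0,1],[0.005,-0.003,0.122,0,0,0,1],[0.005,-0.003,0.122,0,0,0,1]])

```text
time_s: 7.7
position: [0.529, -0.0124, 0.0982]
tcp_rot: [[0.987, -0.16, 0.002], [-0.16, -0.987, -0.0], [0.002, 0.0, -1.0]]
force: [-1.8, -0.2, -0.2]
opening: 0.705
grasp_force: 0.0
```

```bash
python3 go.py can:.094 m2:.2 m2:.082
```

```text
t 7.7 pos [ 0.529  -0.0124  0.0982] yaw -9.21 F [-1.8 -0.2 -0.2] op 0.705 grip 0.0
can:.094 [-0.0088 -0.0015  0.014 ]
m2:.2 [ 0.2428  1.057  -0.3387]
m2:.082 [0.2421 1.057  0.0546]
```

>>> step_arm(steps=[[-0.007,0,0.01,0,0,0,1],[-0.007,0,0.01,0,0,0,1],[-0.007,0,0.01,0,0,0,1],[-0.007,0,0.01,0,0,0,1]])

```text
time_s: 8.03
position: [0.5264, -0.0118, 0.0944]
tcp_rot: [[0.987, -0.16, 0.0], [-0.16, -0.987, 0.0], [0.0, -0.0, -1.0]]
force: [-1.0, 1.1, 2.3]
opening: 0.591
grasp_force: 30.0
```

```bash
python3 go.py can:.094 m2:.2 m2:.082
```

```text
t 8.03 pos [ 0.5264 -0.0118  0.0944] yaw -9.21 F [-1.   1.1  2.3] op 0.591 grip 30.0
can:.094 [ 0.0001 -0.0009  0.0014]
m2:.2 [ 0.2511  1.0575 -0.3521]
m2:.082 [0.251  1.0576 0.0413]
```

>>> step_arm(steps=[[0,0,-0.1,0,0,0,1],[0,0,-0.22,0,0,0,1],[0,0,-0.34,0,0,0,1],[0.03,0.12,-0.38,0,0,0,1],[0.06,0.25,-0.38,0,0,0,1],[0.09,0.38,-0.38,0,0,0,1],[0.12,0.51,-0.38,0,0,0,1],[0.15,0.64,-0.38,0,0,0,1]])

```text
time_s: 8.7
position: [0.5394, -0.2101, 0.208]
tcp_rot: [[0.987, -0.16, -0.001], [-0.16, -0.987, 0.0], [-0.001, -0.0, -1.0]]
force: [0.3, 0.6, -1.3]
opening: 0.587
grasp_force: 30.0
```

>>> step_arm(steps=[[0.03,0.13,0,0,0,0,1],[0.06,0.26,0,0,0,0,1],[0.1,0.39,0,0,0,0,1],[0.1,0.418,0.1,0,0,0,1],[0.1,0.418,0.2,0,0,0,1],[0.1,0.418,0.3,0,0,0,1],[0.1,0.418,0.36,0,0,0,1],[0.1,0.418,0.38,0,0,0,1]])

```text
time_s: 9.37
position: [0.5468, -0.3354, 0.0896]
tcp_rot: [[0.987, -0.161, -0.007], [-0.16, -0.987, 0.006], [-0.008, -0.005, -1.0]]
force: [-1.4, 0.2, -0.4]
opening: 0.59
grasp_force: 30.0
```

```bash
python3 go.py m2:.0824
```

```text
t 9.37 pos [ 0.5468 -0.3354  0.0896] yaw -9.23 F [-1.4  0.2 -0.4] op 0.59 grip 30.0
m2:.0824 [0.0116 0.0037 0.0239]
```

>>> step_arm(steps=[[0,0,0.008,0,0,0,1],[0,0,0.014,0,0,0,1],[0,0,0.019,0,0,0,1],[0,0,0.023,0,0,0,1],[0,0,0.025,0,0,0,1],[0,0,0.027,0,0,0,1],[0,0,0.027,0,0,0,1]])

```text
time_s: 9.95
position: [0.5499, -0.3373, 0.0868]
tcp_rot: [[0.987, -0.16, 0.001], [-0.16, -0.987, -0.001], [0.001, 0.001, -1.0]]
force: [0.2, -0.3, -0.8]
opening: 0.592
grasp_force: 30.0
```

>>> step_arm(steps=[[0,0,0.005,0,0,0,1],[0,0,0.01,0,0,0,1],[0,0,0.014,0,0,0,1],[0,0,0.017,0,0,0,1],[0,0,0.019,0,0,0,1],[0,0,0.019,0,0,0,1]])

```text
time_s: 10.45
position: [0.5499, -0.3372, 0.0824]
tcp_rot: [[0.987, -0.16, 0.001], [-0.16, -0.987, -0.001], [0.001, 0.0, -1.0]]
force: [-1.7, 2.1, 9.1]
opening: 0.59
grasp_force: 30.0
```

Contact. Release, rise, and head for the tumbler.

>>> step_arm(steps=[[0,0,-0.004,0,0,0,0],[0,0,-0.004,0,0,0,-1],[0,0,-0.004,0,0,0,-1],[0,0,-0.004,0,0,0,-1],[0,0,-0.1,0,0,0,-1],[0,0,-0.22,0,0,0,-1],[0,0,-0.34,0,0,0,-1],[0,0,-0.46,0,0,0,-1]])

```text
time_s: 11.12
position: [0.5493, -0.337, 0.2192]
tcp_rot: [[0.987, -0.16, -0.001], [-0.16, -0.987, 0.001], [-0.001, -0.001, -1.0]]
force: [0.3, -0.5, 0.0]
opening: 0.977
grasp_force: 0.0
```

```bash
python3 go.py tum:.21
```

```text
t 11.12 pos [ 0.5493 -0.337   0.2192] yaw -9.21 F [ 0.3 -0.5  0. ] op 0.977 grip 0.0
tum:.21 [ 0.0109 -1.3221  0.0317]
```

>>> step_arm(steps=[[0.01,-1,0,0,0,0,-1],[0.01,-1,0,0,0,0,-1],[0.01,-1,0,0,0,0,-1],[0.01,-1,0,0,0,0,-1],[0.01,-1,0,0,0,0,-1],[0.01,-1,0,0,0,0,-1],[0.01,-1,0,0,0,0,-1],[0.01,-1,0,0,0,0,-1]])

```text
time_s: 11.78
position: [0.6005, -0.0352, 0.2182]
tcp_rot: [[0.988, -0.155, -0.001], [-0.155, -0.988, 0.003], [-0.001, -0.003, -1.0]]
force: [-0.6, -1.1, -0.8]
opening: 0.998
grasp_force: 0.0
```

```bash
python3 go.py tum:.2; python3 - <<'E'
from rig import *
import cv2
t=capture("top")["image"];s=capture("side")["image"]
cv2.imwrite("pics/d.png",cv2.hconcat([t[120:400,200:540],s[180:480,200:540][:280]])[:,:,::-1])
E
```

```text
t 11.78 pos [ 0.6005 -0.0352  0.2182] yaw -8.9 F [-0.6 -1.1 -0.8] op 0.998 grip 0.0
tum:.2 [ 0.0052 -0.3016  0.0616]
```

View pics/d.png

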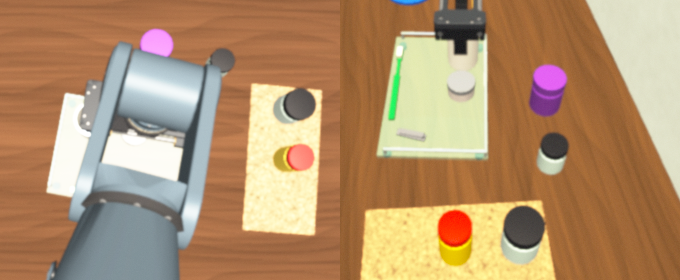

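The jar (crop 297,105) and can (299,158) stand upright on the mat, and the tin and other items are undisturbed. On to the tumbler.

>>> step_arm(steps=[[0.003,-0.135,0,0,0,0,-1],[0.003,-0.27,0,0,0,0,-1],[0.003,-0.315,0.05,0,0,0,-1],[0.003,-0.315,0.15,0,0,0,-1],[0.003,-0.315,0.24,0,0,0,-1],[0.003,-0.315,0.26,0,0,0,-1],[0.003,-0.315,0.26,0,0,0,-1]])

```text
time_s: 12.47
position: [0.6151, 0.0499, 0.138]
tcp_rot: [[0.987, -0.162, -0.006], [-0.162, -0.987, 0.0], [-0.006, 0.001, -1.0]]
force: [0.1, -0.2, -0.0]
opening: 0.996
grasp_force: 0.0
```

```bash
python3 go.py tum:.098
```

```text
t 12.47 pos [0.6151 0.0499 0.138 ] yaw -9.32 F [ 0.1 -0.2 -0. ] op 0.996 grip 0.0
tum:.098 [ 0.0015 -0.0141  0.1334]
```

>>> step_arm(steps=[[0.001,-0.014,0.05,0,0,0,-1],[0.001,-0.014,0.1,0,0,0,-1],[0.001,-0.014,0.133,0,0,0,-1],[0.001,-0.014,0.133,0,0,0,-1],[0.001,-0.014,0.133,0,0,0,-1]])

```text
time_s: 12.88
position: [0.618, 0.0548, 0.1012]
tcp_rot: [[0.987, -0.161, 0.001], [-0.161, -0.987, -0.0], [0.001, 0.0, -1.0]]
force: [-0.3, 0.9, 0.1]
opening: 1.0
grasp_force: 0.0
```

```bash
python3 go.py tum:.098
```

```text
t 12.88 pos [0.618  0.0548 0.1012] yaw -9.26 F [-0.3  0.9  0.1] op 1.0 grip 0.0
tum:.098 [-0.0063  0.0037  0.0105]
```

>>> step_arm(steps=[[-0.006,0.003,0.01,0,0,0,-1],[-0.006,0.003,0.01,0,0,0,0.2],[-0.006,0.003,0.01,0,0,0,1],[-0.006,0.003,0.01,0,0,0,1],[-0.006,0.003,0.01,0,0,0,1],[-0.006,0.003,0.01,0,0,0,1],[-0.006,0.003,0.01,0,0,0,1],[-0.006,0.003,0.01,0,0,0,1]])

```text
time_s: 13.55
position: [0.6159, 0.055, 0.0979]
tcp_rot: [[0.987, -0.16, 0.001], [-0.16, -0.987, -0.0], [0.001, 0.0, -1.0]]
force: [-0.2, -0.7, 2.6]
opening: 0.718
grasp_force: 29.9
```

```bash
python3 go.py tum:.098 m1:.2
```

```text
t 13.55 pos [0.6159 0.055  0.0979] yaw -9.2 F [-0.2 -0.7  2.6] op 0.718 grip 29.9
tum:.098 [ 0.0008  0.0032 -0.0005]
m1:.2 [-0.3407  1.3552 -0.3405]
```

>>> step_arm(steps=[[0,0,-0.1,0,0,0,1],[0,0,-0.22,0,0,0,1],[0,0,-0.34,0,0,0,1],[-0.03,0.12,-0.38,0,0,0,1],[-0.06,0.25,-0.38,0,0,0,1],[-0.09,0.38,-0.38,0,0,0,1],[-0.12,0.51,-0.38,0,0,0,1],[-0.15,0.64,-0.38,0,0,0,1]])

```text
time_s: 14.22
position: [0.5392, -0.1281, 0.2113]
tcp_rot: [[0.987, -0.159, -0.001], [-0.159, -0.987, 0.001], [-0.001, -0.0, -1.0]]
force: [1.0, -0.5, -2.1]
opening: 0.718
grasp_force: 29.9
```

>>> step_arm(steps=[[-0.03,0.13,0,0,0,0,1],[-0.07,0.26,0,0,0,0,1],[-0.11,0.39,0,0,0,0,1],[-0.15,0.52,0,0,0,0,1],[-0.18,0.64,0,0,0,0,1],[-0.19,0.71,0,0,0,0,1],[-0.19,0.71,0,0,0,0,1],[-0.19,0.71,0,0,0,0,1]])

```text
time_s: 14.88
position: [0.4494, -0.3292, 0.211]
tcp_rot: [[0.987, -0.163, -0.001], [-0.163, -0.987, 0.001], [-0.001, -0.001, -1.0]]
force: [-0.1, 1.5, -2.4]
opening: 0.72
grasp_force: 29.9
```

```bash
python3 go.py m1:.0859
```

```text
t 14.88 pos [ 0.4494 -0.3292  0.211 ] yaw -9.38 F [-0.1  1.5 -2.4] op 0.72 grip 29.9
m1:.0859 [0.0029 0.003  0.4168]
```

>>> step_arm(steps=[[0,0,0.1,0,0,0,1],[0,0,0.2,0,0,0,1],[0,0,0.29,0,0,0,1],[0,0,0.35,0,0,0,1],[0,0,0.38,0,0,0,1],[0,0,0.395,0,0,0,1],[0,0,0.4,0,0,0,1],[0,0,0.4,0,0,0,1]])

```text
time_s: 15.55
position: [0.4509, -0.3282, 0.0921]
tcp_rot: [[0.987, -0.159, 0.001], [-0.159, -0.987, -0.001], [0.001, 0.001, -1.0]]
force: [0.5, 0.7, -2.0]
opening: 0.718
grasp_force: 29.9
```

```bash
python3 go.py m1:.0859
```

```text
t 15.55 pos [ 0.4509 -0.3282  0.0921] yaw -9.16 F [ 0.5  0.7 -2. ] op 0.718 grip 29.9
m1:.0859 [-0.0019  0.0064  0.0206]
```

>>> step_arm(steps=[[0,0,0.006,0,0,0,1],[0,0,0.012,0,0,0,1],[0,0,0.017,0,0,0,1],[0,0,0.021,0,0,0,1],[0,0,0.024,0,0,0,1],[0,0,0.026,0,0,0,1],[0,0,0.026,0,0,0,1]])

```text
time_s: 16.13
position: [0.4504, -0.3287, 0.0858]
tcp_rot: [[0.987, -0.16, 0.001], [-0.16, -0.987, -0.001], [0.001, 0.001, -1.0]]
force: [-2.5, 1.9, 10.5]
opening: 0.719
grasp_force: 29.9
```

>>> step_arm(steps=[[0,0,-0.004,0,0,0,0],[0,0,-0.004,0,0,0,-1],[0,0,-0.004,0,0,0,-1],[0,0,-0.004,0,0,0,-1],[0,0,-0.1,0,0,0,-1],[0,0,-0.22,0,0,0,-1],[0,0,-0.34,0,0,0,-1],[0,0,-0.4,0,0,0,-1]])

```text
time_s: 16.8
position: [0.4515, -0.3297, 0.2074]
tcp_rot: [[0.987, -0.16, 0.004], [-0.16, -0.987, -0.004], [0.005, 0.004, -1.0]]
force: [0.2, 0.8, 0.4]
opening: 0.997
grasp_force: 0.0
```

```bash
python3 go.py tin:.2
```

```text
t 16.8 pos [ 0.4515 -0.3297  0.2074] yaw -9.21 F [0.2 0.8 0.4] op 0.997 grip 0.0
tin:.2 [ 0.3326 -1.0704  0.0224]
```

>>> step_arm(steps=[[0.31,-1,0,0,0,0,-1],[0.31,-1,0,0,0,0,-1],[0.31,-1,0,0,0,0,-1],[0.31,-1,0,0,0,0,-1],[0.31,-1,0,0,0,0,-1],[0.31,-1,0,0,0,0,-1],[0.31,-1,0,0,0,0,-1],[0.31,-1,0,0,0,0,-1]])

```text
time_s: 17.47
position: [0.5913, -0.043, 0.2036]
tcp_rot: [[0.988, -0.157, 0.001], [-0.157, -0.988, 0.001], [0.001, -0.002, -1.0]]
force: [0.1, -1.6, 0.2]
opening: 1.0
grasp_force: 0.0
```

```bash
python3 go.py tin:.12; python3 - <<'E'
from rig import *
import cv2
s=capture("side")["image"]
cv2.imwrite("pics/e.png",cv2.hconcat([cv2.resize(s[190:350,230:430],None,fx=2.5,fy=2.5)[:300],s[180:480,200:480]])[:,:,::-1])
E
```

```text
t 17.47 pos [ 0.5913 -0.043   0.2036] yaw -9.05 F [ 0.1 -1.6  0.2] op 1.0 grip 0.0
tin:.12 [ 0.0256 -0.0518  0.2789]
```

View pics/e.png

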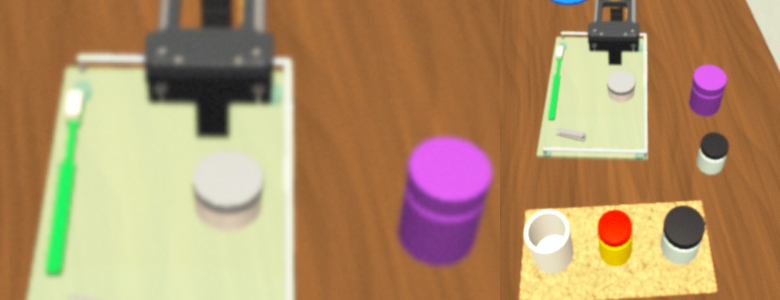

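All three stand upright on the mat, and the tin is free. Its lid centre is at about (227,181) in the crop, which is side pixel (320.6,262.2).

>>> step_arm(steps=[[0.025,-0.051,0,0,0,0,-1],[0.025,-0.051,0.1,0,0,0,-1],[0.025,-0.051,0.2,0,0,0,-1],[0.025,-0.051,0.29,0,0,0,-1],[0.025,-0.051,0.34,0,0,0,-1],[0.025,-0.051,0.34,0,0,0,-1],[0.025,-0.051,0.34,0,0,0,-1]])

```text
time_s: 18.1
position: [0.5992, -0.0333, 0.1008]
tcp_rot: [[0.987, -0.16, -0.002], [-0.16, -0.987, 0.001], [-0.002, -0.0, -1.0]]
force: [-0.3, 0.7, -0.3]
opening: 1.004
grasp_force: 0.0
```

```bash
python3 go.py tin:.052; python3 -c "
from rig import *;from h import *
s=capture('side')
P=[plane(s,230+(x+.5)/2.5-.5,190+(y+.5)/2.5-.5,.054)[:2] for x,y in[(192,181),(262,181),(227,152),(227,211)]];print(np.mean(P,0),np.ptp(P,0))"
```

```text
t 18.1 pos [ 0.5992 -0.0333  0.1008] yaw -9.22 F [-0.3  0.7 -0.3] op 1.004 grip 0.0
tin:.052 [ 0.0051 -0.0164  0.1628]
[ 0.60085775 -0.03201083] [0.05388828 0.0586507 ]
```

>>> step_arm(steps=[[0.005,-0.013,0.05,0,0,0,-1],[0.005,-0.013,0.1,0,0,0,-1],[0.005,-0.013,0.14,0,0,0,-1],[0.005,-0.013,0.16,0,0,0,-1],[0.005,-0.013,0.16,0,0,0,-1],[0.005,-0.013,0.16,0,0,0,-1]])

```text
time_s: 18.65
position: [0.6023, -0.0298, 0.0542]
tcp_rot: [[0.987, -0.16, 0.001], [-0.16, -0.987, -0.0], [0.001, 0.0, -1.0]]
force: [-0.5, -0.5, 0.7]
opening: 0.999
grasp_force: 0.0
```

```bash
python3 go.py tin:.052
```

```text
t 18.65 pos [ 0.6023 -0.0298  0.0542] yaw -9.21 F [-0.5 -0.5  0.7] op 0.999 grip 0.0
tin:.052 [-0.0034 -0.0032  0.0073]
```

>>> step_arm(steps=[[-0.004,0,0.008,0,0,0,-0.5],[-0.004,0,0.008,0,0,0,0.2],[-0.004,0,0.008,0,0,0,1],[-0.004,0,0.008,0,0,0,1],[-0.004,0,0.008,0,0,0,1],[-0.004,0,0.008,0,0,0,1],[-0.004,0,0.008,0,0,0,1],[-0.004,0,0.008,0,0,0,1]])

```text
time_s: 19.32
position: [0.6009, -0.0294, 0.0516]
tcp_rot: [[0.987, -0.16, 0.0], [-0.16, -0.987, -0.0], [0.0, -0.0, -1.0]]
force: [-1.0, 0.2, 0.9]
opening: 0.626
grasp_force: 30.0
```

```bash
python3 go.py coa:.12 coa:.042
```

```text
t 19.32 pos [ 0.6009 -0.0294  0.0516] yaw -9.21 F [-1.   0.2  0.9] op 0.626 grip 30.0
coa:.12 [-0.4505 -1.1423 -0.2281]
coa:.042 [-0.4505 -1.1423  0.0319]
```

>>> step_arm(steps=[[0,0,-0.1,0,0,0,1],[0,0,-0.22,0,0,0,1],[-0.05,-0.12,-0.26,0,0,0,1],[-0.1,-0.25,-0.26,0,0,0,1],[-0.15,-0.38,-0.26,0,0,0,1],[-0.2,-0.5,-0.26,0,0,0,1],[-0.25,-0.63,-0.26,0,0,0,1],[-0.3,-0.75,-0.26,0,0,0,1]])

```text
time_s: 19.98
position: [0.5471, 0.209, 0.1293]
tcp_rot: [[0.987, -0.16, -0.0], [-0.16, -0.987, 0.0], [-0.0, -0.0, -1.0]]
force: [0.4, 0.3, 0.4]
opening: 0.633
grasp_force: 30.0
```

>>> step_arm(steps=[[-0.05,-0.13,0,0,0,0,1],[-0.1,-0.26,0,0,0,0,1],[-0.15,-0.39,0,0,0,0,1],[-0.15,-0.392,0.08,0,0,0,1],[-0.15,-0.392,0.16,0,0,0,1],[-0.15,-0.392,0.22,0,0,0,1],[-0.15,-0.392,0.25,0,0,0,1],[-0.15,-0.392,0.25,0,0,0,1]])

```text
time_s: 20.65
position: [0.5205, 0.3297, 0.0519]
tcp_rot: [[0.987, -0.16, -0.005], [-0.16, -0.987, -0.002], [-0.004, 0.003, -1.0]]
force: [-0.2, 0.2, -1.0]
opening: 0.631
grasp_force: 30.0
```

```bash
python3 go.py coa:.0416
```

```text
t 20.65 pos [0.5205 0.3297 0.0519] yaw -9.2 F [-0.2  0.2 -1. ] op 0.631 grip 30.0
coa:.0416 [ 0.0056 -0.0037  0.0343]
```

>>> step_arm(steps=[[0.003,0,0.01,0,0,0,1],[0.003,0,0.018,0,0,0,1],[0.003,0,0.024,0,0,0,1],[0.003,0,0.029,0,0,0,1],[0.003,0,0.032,0,0,0,1],[0.003,0,0.034,0,0,0,1],[0.003,0,0.034,0,0,0,1]])

```text
time_s: 21.23
position: [0.5233, 0.3302, 0.0444]
tcp_rot: [[0.987, -0.16, 0.0], [-0.16, -0.987, 0.0], [0.0, -0.0, -1.0]]
force: [0.6, 0.3, -0.6]
opening: 0.627
grasp_force: 30.0
```

```bash
python3 go.py coa:.0416
```

```text
t 21.23 pos [0.5233 0.3302 0.0444] yaw -9.21 F [ 0.6  0.3 -0.6] op 0.627 grip 30.0
coa:.0416 [-0.0034 -0.0004  0.0093]
```

>>> step_arm(steps=[[-0.003,0,0.004,0,0,0,1],[-0.003,0,0.008,0,0,0,1],[-0.003,0,0.011,0,0,0,1],[-0.003,0,0.013,0,0,0,1],[-0.003,0,0.013,0,0,0,1]])

```text
time_s: 21.65
position: [0.5222, 0.3304, 0.0415]
tcp_rot: [[0.987, -0.16, 0.0], [-0.16, -0.987, -0.0], [0.0, 0.0, -1.0]]
force: [-1.5, -1.4, 7.4]
opening: 0.628
grasp_force: 30.0
```

>>> step_arm(steps=[[0,0,-0.004,0,0,0,0.2],[0,0,-0.004,0,0,0,-1],[0,0,-0.004,0,0,0,-1],[0,0,-0.004,0,0,0,-1],[0,0,-0.12,0,0,0,-1],[0,0,-0.25,0,0,0,-1],[0,0,-0.38,0,0,0,-1],[0,0,-0.5,0,0,0,-1]])

```text
time_s: 22.32
position: [0.5222, 0.3303, 0.1917]
tcp_rot: [[0.987, -0.16, -0.0], [-0.16, -0.987, -0.0], [-0.0, 0.0, -1.0]]
force: [0.5, 0.1, 0.0]
opening: 0.984
grasp_force: 0.0
```

>>> step_arm(steps=[[0,1,0,0,0,0,-1],[0,1,0,0,0,0,-1],[0,1,0,0,0,0,-1],[0,1,0,0,0,0,-1],[0,1,0,0,0,0,-1],[0,1,0,0,0,0,-1],[0,1,0,0,0,0,-1],[0,1,0,0,0,0,-1]])

```text
time_s: 22.98
position: [0.4735, 0.0295, 0.1902]
tcp_rot: [[0.986, -0.165, -0.001], [-0.165, -0.986, -0.002], [-0.001, 0.002, -1.0]]
force: [-0.4, 0.4, 0.7]
opening: 1.0
grasp_force: 0.0
```

```bash
python3 - <<'E'
s=open("go.py").read()
s=s.replace("m3=","M1=(.4504,-.3287),M2=(.5499,-.3372),M3=(.6504,-.3436),J=(.587,-.1146),C=(.5264,-.0118),T=(.6159,.055),m3=")
open("go.py","w").write(s)
from rig import *
from h import *
t=capture("top")
e,r=outline(t,mask(t["image"],(100,120,80),(120,255,255),(100,230,210,340)),.01);print("coaster",e)
cv2.imwrite("pics/f.png",cv2.resize(t["image"][180:380,100:540],None,fx=1.8,fy=1.8)[:,:,::-1])
E
python3 go.py M1:.2 M3:.2 M2:.2
```

```text
coaster [0.5222 0.3315 0.1285 0.1295]
t 23.03 pos [0.4738 0.0303 0.1902] yaw -9.53 F [-0.2 -0.2 -0.6] op 0.999 grip 0.0
M1:.2 [ 0.121   1.1932 -0.0314]
M3:.2 [ 0.7867  1.1318 -0.0318]
M2:.2 [ 0.4528  1.1662 -0.0316]
```

View pics/f.png

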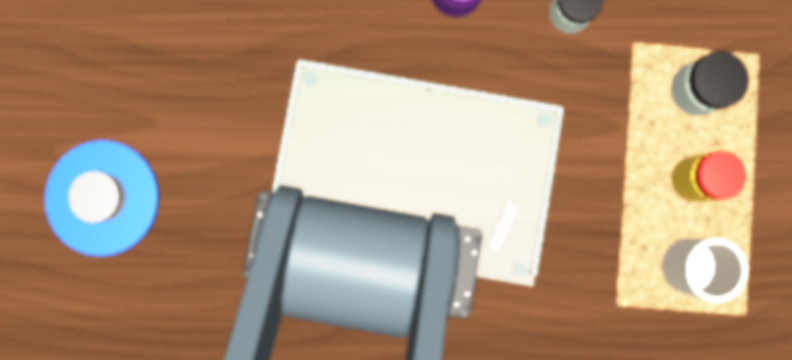

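The tin sits near the coaster's middle, with its top at crop (94,196) and the coaster at (101,198) before parallax. The tumbler, can and jar are on the mat. Next is the tumbler's return, with a quick cast to check the tin.

>>> step_arm(steps=[[0.12,1,-0.03,0,0,0,-1],[0.12,1,-0.03,0,0,0,-1],[0.12,1,-0.03,0,0,0,-1],[0.12,1,-0.03,0,0,0,-1],[0.12,1,-0.03,0,0,0,-1],[0.12,1,-0.03,0,0,0,-1],[0.12,1,-0.03,0,0,0,-1],[0.12,1,-0.03,0,0,0,-1]])

```text
time_s: 23.7
position: [0.4638, -0.2736, 0.1998]
tcp_rot: [[0.987, -0.163, 0.004], [-0.163, -0.987, -0.005], [0.005, 0.005, -1.0]]
force: [0.2, -0.0, -0.4]
opening: 0.998
grasp_force: 0.0
```

```bash
python3 go.py M1:.2 M1:.0858; python3 -c "
from rig import *;from h import *
t=capture('top');print(plane(t,152,288.9,.044))"
```

```text
t 23.7 pos [ 0.4638 -0.2736  0.1998] yaw -9.4 F [ 0.2 -0.  -0.4] op 0.998 grip 0.0
M1:.2 [-0.014   0.1884  0.    ]
M1:.0858 [-0.0159  0.1867  0.3807]
[0.52300432 0.32871326 0.044     ]
```

>>> step_arm(steps=[[-0.01,0.12,0,0,0,0,-1],[-0.014,0.188,0,0,0,0,-1],[-0.014,0.188,0,0,0,0,-1],[-0.014,0.188,0.1,0,0,0,-1],[-0.014,0.188,0.18,0,0,0,-1],[-0.014,0.188,0.22,0,0,0,-1],[-0.014,0.188,0.22,0,0,0,-1]])

```text
time_s: 24.33
position: [0.4477, -0.3181, 0.1303]
tcp_rot: [[0.987, -0.158, -0.005], [-0.158, -0.987, 0.007], [-0.006, -0.006, -1.0]]
force: [-0.3, 0.4, -0.3]
opening: 1.002
grasp_force: 0.0
```

```bash
python3 go.py M1:.0858
```

```text
t 24.33 pos [ 0.4477 -0.3181  0.1303] yaw -9.1 F [-0.3  0.4 -0.3] op 1.002 grip 0.0
M1:.0858 [0.0156 0.0342 0.148 ]
```

>>> step_arm(steps=[[0.01,0.033,-0.02,0,0,0,-1],[0.01,0.033,-0.02,0,0,0,-1],[0.01,0.033,-0.02,0,0,0,-1]])

```text
time_s: 24.58
position: [0.4517, -0.334, 0.1411]
tcp_rot: [[0.987, -0.16, 0.003], [-0.16, -0.987, -0.003], [0.004, 0.003, -1.0]]
force: [0.1, 0.6, -0.5]
opening: 0.999
grasp_force: 0.0
```

```bash
python3 go.py M1:.0858
```

```text
t 24.58 pos [ 0.4517 -0.334   0.1411] yaw -9.19 F [ 0.1  0.6 -0.5] op 0.999 grip 0.0
M1:.0858 [-0.0076 -0.0172  0.1843]
```

>>> step_arm(steps=[[-0.004,-0.013,0,0,0,0,-1],[-0.004,-0.013,0.06,0,0,0,-1],[-0.004,-0.013,0.12,0,0,0,-1],[-0.004,-0.013,0.17,0,0,0,-1],[-0.004,-0.013,0.18,0,0,0,-1],[-0.004,-0.013,0.18,0,0,0,-1],[-0.004,-0.013,0.18,0,0,0,-1],[-0.004,-0.013,0.18,0,0,0,-1]])

```text
time_s: 25.25
position: [0.45, -0.3293, 0.0863]
tcp_rot: [[0.987, -0.16, 0.001], [-0.16, -0.987, -0.001], [0.002, 0.001, -1.0]]
force: [0.3, -0.2, -0.5]
opening: 0.998
grasp_force: 0.0
```

```bash
python3 go.py M1:.0858
```

```text
t 25.25 pos [ 0.45   -0.3293  0.0863] yaw -9.21 F [ 0.3 -0.2 -0.5] op 0.998 grip 0.0
M1:.0858 [ 0.001  -0.0023  0.0018]
```

>>> step_arm(steps=[[0.001,-0.002,0.001,0,0,0,0],[0.001,-0.002,0.001,0,0,0,1],[0.001,-0.002,0.001,0,0,0,1],[0.001,-0.002,0.001,0,0,0,1],[0.001,-0.002,0.001,0,0,0,1],[0.001,-0.002,0.001,0,0,0,1],[0.001,-0.002,0.001,0,0,0,1]])

```text
time_s: 25.83
position: [0.45, -0.3286, 0.0852]
tcp_rot: [[0.987, -0.16, 0.0], [-0.16, -0.987, -0.0], [0.0, 0.0, -1.0]]
force: [0.2, 0.7, 1.4]
opening: 0.718
grasp_force: 29.9
```

```bash
python3 go.py M1:.0858 T:.22 T:.0979
```

```text
t 25.83 pos [ 0.45   -0.3286  0.0852] yaw -9.21 F [0.2 0.7 1.4] op 0.718 grip 29.9
M1:.0858 [ 0.0014  0.0003 -0.0021]
T:.22 [ 0.3415 -1.3504 -0.4498]
T:.0979 [ 0.3413 -1.3505 -0.0428]
```

>>> step_arm(steps=[[0,0,-0.1,0,0,0,1],[0,0,-0.22,0,0,0,1],[0,0,-0.34,0,0,0,1],[0.03,-0.12,-0.4,0,0,0,1],[0.06,-0.25,-0.4,0,0,0,1],[0.09,-0.38,-0.4,0,0,0,1],[0.12,-0.51,-0.4,0,0,0,1],[0.15,-0.64,-0.4,0,0,0,1]])

```text
time_s: 26.5
position: [0.5248, -0.1441, 0.2047]
tcp_rot: [[0.987, -0.161, -0.001], [-0.161, -0.987, 0.001], [-0.001, -0.0, -1.0]]
force: [0.4, 0.0, -2.3]
opening: 0.718
grasp_force: 29.9
```

>>> step_arm(steps=[[0.03,-0.13,0,0,0,0,1],[0.07,-0.26,0,0,0,0,1],[0.11,-0.39,0,0,0,0,1],[0.15,-0.52,0,0,0,0,1],[0.18,-0.64,0,0,0,0,1],[0.191,-0.71,0,0,0,0,1],[0.191,-0.71,0,0,0,0,1],[0.191,-0.71,0,0,0,0,1]])

```text
time_s: 27.17
position: [0.6149, 0.0565, 0.2039]
tcp_rot: [[0.988, -0.157, -0.002], [-0.157, -0.988, -0.0], [-0.002, 0.001, -1.0]]
force: [0.4, -0.4, -1.9]
opening: 0.717
grasp_force: 29.9
```

>>> step_arm(steps=[[0,0,0.08,0,0,0,1],[0,0,0.16,0,0,0,1],[0,0,0.24,0,0,0,1],[0,0,0.3,0,0,0,1],[0,0,0.33,0,0,0,1],[0,0,0.33,0,0,0,1],[0,0,0.33,0,0,0,1],[0,0,0.33,0,0,0,1]])

```text
time_s: 27.83
position: [0.6166, 0.0544, 0.1071]
tcp_rot: [[0.987, -0.161, 0.002], [-0.161, -0.987, -0.0], [0.002, -0.0, -1.0]]
force: [-0.5, -0.1, -1.2]
opening: 0.717
grasp_force: 29.9
```

```bash
sed -i 's/T=(.6159,.055)/T=(.6159,.0544)/' go.py; python3 go.py T:.0972
```

```text
t 27.83 pos [0.6166 0.0544 0.1071] yaw -9.25 F [-0.5 -0.1 -1.2] op 0.717 grip 29.9
T:.0972 [-0.0022  0.0003  0.033 ]
```

>>> step_arm(steps=[[-0.002,0,0.01,0,0,0,1],[-0.002,0,0.018,0,0,0,1],[-0.002,0,0.024,0,0,0,1],[-0.002,0,0.028,0,0,0,1],[-0.002,0,0.032,0,0,0,1],[-0.002,0,0.036,0,0,0,1],[-0.002,0,0.036,0,0,0,1],[-0.002,0,0.036,0,0,0,1]])

```text
time_s: 28.5
position: [0.6152, 0.0552, 0.0972]
tcp_rot: [[0.987, -0.16, 0.001], [-0.16, -0.987, -0.0], [0.001, 0.0, -1.0]]
force: [-2.9, 0.4, 10.0]
opening: 0.72
grasp_force: 29.9
```

```bash
python3 go.py T:.0972
```

```text
t 28.5 pos [0.6152 0.0552 0.0972] yaw -9.19 F [-2.9  0.4 10. ] op 0.72 grip 29.9
T:.0972 [ 0.0029  0.0023 -0.0002]
```

Contact on the glass, within 1 mm of the start pose. Release, rise, and return to the can.

>>> step_arm(steps=[[0,0,-0.004,0,0,0,0],[0,0,-0.004,0,0,0,-1],[0,0,-0.004,0,0,0,-1],[0,0,-0.004,0,0,0,-1],[0,0,-0.1,0,0,0,-1],[0,0,-0.22,0,0,0,-1],[0,0,-0.34,0,0,0,-1],[0,0,-0.4,0,0,0,-1]])

```text
time_s: 29.17
position: [0.6172, 0.0551, 0.2193]
tcp_rot: [[0.987, -0.16, 0.007], [-0.16, -0.987, -0.001], [0.007, -0.001, -1.0]]
force: [1.0, 0.6, 0.8]
opening: 0.993
grasp_force: 0.0
```

>>> step_arm(steps=[[0,1,0,0,0,0,-1],[0,1,0,0,0,0,-1],[0,1,0,0,0,0,-1],[0,1,0,0,0,0,-1],[0,1,0,0,0,0,-1],[0,1,0,0,0,0,-1],[0,1,0,0,0,0,-1],[0,1,0,0,0,0,-1]])

```text
time_s: 29.83
position: [0.5665, -0.2481, 0.2152]
tcp_rot: [[0.986, -0.165, 0.001], [-0.165, -0.986, -0.004], [0.002, 0.004, -1.0]]
force: [0.7, -0.9, 0.3]
opening: 1.0
grasp_force: 0.0
```

```bash
python3 go.py M2:.2
```

```text
t 29.83 pos [ 0.5665 -0.2481  0.2152] yaw -9.52 F [ 0.7 -0.9  0.3] op 1.0 grip 0.0
M2:.2 [-0.0057  0.302   0.0519]
```

>>> step_arm(steps=[[-0.003,0.13,0,0,0,0,-1],[-0.003,0.26,0,0,0,0,-1],[-0.003,0.32,0,0,0,0,-1],[-0.003,0.32,0.08,0,0,0,-1],[-0.003,0.32,0.16,0,0,0,-1],[-0.003,0.32,0.2,0,0,0,-1],[-0.003,0.32,0.2,0,0,0,-1],[-0.003,0.32,0.2,0,0,0,-1]])

```text
time_s: 30.5
position: [0.5508, -0.3347, 0.1545]
tcp_rot: [[0.987, -0.159, -0.001], [-0.159, -0.987, 0.001], [-0.002, -0.001, -1.0]]
force: [-0.1, -0.2, 1.0]
opening: 0.999
grasp_force: 0.0
```

```bash
python3 go.py M2:.0824
```

```text
t 30.5 pos [ 0.5508 -0.3347  0.1545] yaw -9.17 F [-0.1 -0.2  1. ] op 0.999 grip 0.0
M2:.0824 [-0.0012  0.0091  0.2402]
```

>>> step_arm(steps=[[-0.001,0.007,0.08,0,0,0,-1],[-0.001,0.007,0.16,0,0,0,-1],[-0.001,0.007,0.22,0,0,0,-1],[-0.001,0.007,0.24,0,0,0,-1],[-0.001,0.007,0.24,0,0,0,-1],[-0.001,0.007,0.24,0,0,0,-1],[-0.001,0.007,0.24,0,0,0,-1]])

```text
time_s: 31.08
position: [0.5515, -0.3383, 0.0851]
tcp_rot: [[0.987, -0.16, 0.003], [-0.16, -0.987, -0.002], [0.003, 0.002, -1.0]]
force: [0.2, 0.3, -0.6]
opening: 1.001
grasp_force: 0.0
```

```bash
python3 go.py M2:.0824
```

```text
t 31.08 pos [ 0.5515 -0.3383  0.0851] yaw -9.18 F [ 0.2  0.3 -0.6] op 1.001 grip 0.0
M2:.0824 [-0.0058 -0.0028  0.009 ]
```

>>> step_arm(steps=[[-0.004,-0.003,0.006,0,0,0,0],[-0.004,-0.003,0.006,0,0,0,1],[-0.004,-0.003,0.006,0,0,0,1],[-0.004,-0.003,0.006,0,0,0,1],[-0.004,-0.003,0.006,0,0,0,1],[-0.004,-0.003,0.006,0,0,0,1],[-0.004,-0.003,0.006,0,0,0,1],[-0.004,-0.003,0.006,0,0,0,1]])

```text
time_s: 31.75
position: [0.5492, -0.3367, 0.0814]
tcp_rot: [[0.987, -0.16, 0.0], [-0.16, -0.987, -0.0], [0.0, 0.0, -1.0]]
force: [0.3, -0.2, 1.3]
opening: 0.592
grasp_force: 30.0
```

```bash
python3 go.py M2:.0824 C:.2
```

```text
t 31.75 pos [ 0.5492 -0.3367  0.0814] yaw -9.21 F [ 0.3 -0.2  1.3] op 0.592 grip 30.0
M2:.0824 [ 0.0026  0.0014 -0.0033]
C:.2 [-0.2482 -1.0567 -0.3955]
```

>>> step_arm(steps=[[0,0,-0.1,0,0,0,1],[0,0,-0.22,0,0,0,1],[0,0,-0.34,0,0,0,1],[-0.03,-0.12,-0.39,0,0,0,1],[-0.06,-0.25,-0.39,0,0,0,1],[-0.09,-0.38,-0.39,0,0,0,1],[-0.12,-0.51,-0.39,0,0,0,1],[-0.15,-0.64,-0.39,0,0,0,1]])

```text
time_s: 32.42
position: [0.5347, -0.138, 0.1983]
tcp_rot: [[0.987, -0.161, -0.0], [-0.161, -0.987, 0.0], [-0.0, -0.0, -1.0]]
force: [0.6, 0.9, -0.5]
opening: 0.591
grasp_force: 30.0
```

>>> step_arm(steps=[[-0.03,-0.13,0,0,0,0,1],[-0.06,-0.26,0,0,0,0,1],[-0.09,-0.37,0,0,0,0,1],[-0.1,-0.417,0.04,0,0,0,1],[-0.1,-0.417,0.12,0,0,0,1],[-0.1,-0.417,0.2,0,0,0,1],[-0.1,-0.417,0.26,0,0,0,1],[-0.1,-0.417,0.28,0,0,0,1]])

```text
time_s: 33.08
position: [0.5239, -0.0108, 0.1118]
tcp_rot: [[0.987, -0.159, -0.005], [-0.159, -0.987, 0.001], [-0.005, -0.0, -1.0]]
force: [0.4, -0.9, -1.1]
opening: 0.592
grasp_force: 30.0
```

>>> step_arm(steps=[[0,0,0.02,0,0,0,1],[0,0,0.03,0,0,0,1],[0,0,0.03,0,0,0,1],[0,0,0.03,0,0,0,1]])

```text
time_s: 33.42
position: [0.5264, -0.0118, 0.106]
tcp_rot: [[0.987, -0.16, 0.001], [-0.16, -0.987, -0.0], [0.001, 0.0, -1.0]]
force: [0.7, -0.4, -1.4]
opening: 0.591
grasp_force: 30.0
```

```bash
python3 go.py C:.0934
```

```text
t 33.42 pos [ 0.5264 -0.0118  0.106 ] yaw -9.22 F [ 0.7 -0.4 -1.4] op 0.591 grip 30.0
C:.0934 [-0.0002  0.0001  0.0421]
```

>>> step_arm(steps=[[-0.001,0,0.012,0,0,0,1],[-0.001,0,0.022,0,0,0,1],[-0.001,0,0.029,0,0,0,1],[-0.001,0,0.035,0,0,0,1],[-0.001,0,0.04,0,0,0,1],[-0.001,0,0.044,0,0,0,1],[-0.001,0,0.046,0,0,0,1],[-0.001,0,0.046,0,0,0,1]])

```text
time_s: 34.08
position: [0.5256, -0.0115, 0.0933]
tcp_rot: [[0.987, -0.16, 0.001], [-0.16, -0.987, -0.0], [0.001, 0.0, -1.0]]
force: [-2.9, -1.4, 12.8]
opening: 0.588
grasp_force: 30.0
```

```bash
python3 go.py C:.0934
```

```text
t 34.08 pos [ 0.5256 -0.0115  0.0933] yaw -9.2 F [-2.9 -1.4 12.8] op 0.588 grip 30.0
C:.0934 [ 0.0029  0.0005 -0.0004]
```

>>> step_arm(steps=[[0,0,-0.004,0,0,0,0],[0,0,-0.004,0,0,0,-1],[0,0,-0.004,0,0,0,-1],[0,0,-0.004,0,0,0,-1],[0,0,-0.1,0,0,0,-1],[0,0,-0.22,0,0,0,-1],[0,0,-0.34,0,0,0,-1],[0,0,-0.4,0,0,0,-1]])

```text
time_s: 34.75
position: [0.5272, -0.0118, 0.2149]
tcp_rot: [[0.987, -0.16, 0.005], [-0.16, -0.987, -0.001], [0.005, 0.0, -1.0]]
force: [0.6, 0.4, 0.0]
opening: 0.976
grasp_force: 0.0
```

>>> step_arm(steps=[[0.56,0.99,0,0,0,0,-1],[0.56,0.99,0,0,0,0,-1],[0.56,0.99,0,0,0,0,-1],[0.56,0.99,0,0,0,0,-1],[0.56,0.99,0,0,0,0,-1],[0.56,0.99,0,0,0,0,-1],[0.56,0.99,0,0,0,0,-1],[0.56,0.99,0,0,0,0,-1]])

```text
time_s: 35.42
position: [0.6413, -0.326, 0.2109]
tcp_rot: [[0.987, -0.16, -0.001], [-0.16, -0.987, 0.001], [-0.001, -0.001, -1.0]]
force: [1.0, -0.5, -0.1]
opening: 1.0
grasp_force: 0.0
```

>>> step_arm(steps=[[0.02,0.04,0,0,0,0,-1],[0.02,0.04,0.08,0,0,0,-1],[0.02,0.04,0.16,0,0,0,-1],[0.02,0.04,0.16,0,0,0,-1],[0.02,0.04,0.16,0,0,0,-1],[0.02,0.04,0.16,0,0,0,-1]])

```text
time_s: 35.92
position: [0.6456, -0.3369, 0.1641]
tcp_rot: [[0.987, -0.16, 0.001], [-0.16, -0.987, -0.0], [0.001, 0.0, -1.0]]
force: [0.5, -0.1, 1.3]
opening: 1.002
grasp_force: 0.0
```

```bash
python3 go.py M3:.076
```

```text
t 35.92 pos [ 0.6456 -0.3369  0.1641] yaw -9.19 F [ 0.5 -0.1  1.3] op 1.002 grip 0.0
M3:.076 [0.0192 0.0194 0.2938]
```

>>> step_arm(steps=[[0.019,0.019,0.05,0,0,0,-1],[0.019,0.019,0.13,0,0,0,-1],[0.019,0.019,0.2,0,0,0,-1],[0.019,0.019,0.26,0,0,0,-1],[0.019,0.019,0.292,0,0,0,-1],[0.019,0.019,0.292,0,0,0,-1],[0.019,0.019,0.292,0,0,0,-1],[0.019,0.019,0.292,0,0,0,-1]])

```text
time_s: 36.58
position: [0.6512, -0.3442, 0.0782]
tcp_rot: [[0.987, -0.16, 0.003], [-0.16, -0.987, -0.002], [0.003, 0.002, -1.0]]
force: [-0.2, -0.6, 0.9]
opening: 0.998
grasp_force: 0.0
```

```bash
python3 go.py M3:.076
```

```text
t 36.58 pos [ 0.6512 -0.3442  0.0782] yaw -9.19 F [-0.2 -0.6  0.9] op 0.998 grip 0.0
M3:.076 [-0.0028 -0.0015  0.0072]
```

>>> step_arm(steps=[[-0.002,-0.002,0.004,0,0,0,0],[-0.002,-0.002,0.004,0,0,0,1],[-0.002,-0.002,0.004,0,0,0,1],[-0.002,-0.002,0.004,0,0,0,1],[-0.002,-0.002,0.004,0,0,0,1],[-0.002,-0.002,0.004,0,0,0,1],[-0.002,-0.002,0.004,0,0,0,1]])

```text
time_s: 37.17
position: [0.6495, -0.3431, 0.0751]
tcp_rot: [[0.987, -0.16, 0.0], [-0.16, -0.987, -0.0], [0.001, 0.0, -1.0]]
force: [-1.5, -0.9, 0.8]
opening: 0.703
grasp_force: 30.4
```

```bash
python3 go.py M3:.076 J:.2
```

```text
t 37.17 pos [ 0.6495 -0.3431  0.0751] yaw -9.21 F [-1.5 -0.9  0.8] op 0.703 grip 30.4
M3:.076 [ 0.0033  0.0013 -0.0031]
J:.2 [-0.3273 -0.7182 -0.4168]
```

>>> step_arm(steps=[[0,0,-0.1,0,0,0,1],[0,0,-0.22,0,0,0,1],[0,0,-0.34,0,0,0,1],[-0.05,-0.11,-0.4,0,0,0,1],[-0.11,-0.23,-0.4,0,0,0,1],[-0.16,-0.35,-0.4,0,0,0,1],[-0.21,-0.47,-0.4,0,0,0,1],[-0.27,-0.59,-0.4,0,0,0,1]])

```text
time_s: 37.83
position: [0.5966, -0.1533, 0.194]
tcp_rot: [[0.987, -0.161, -0.001], [-0.161, -0.987, 0.001], [-0.001, -0.001, -1.0]]
force: [0.8, 0.3, -3.2]
opening: 0.703
grasp_force: 30.4
```

>>> step_arm(steps=[[-0.05,-0.11,0,0,0,0,1],[-0.06,-0.128,0,0,0,0,1],[-0.06,-0.128,0.08,0,0,0,1],[-0.06,-0.128,0.17,0,0,0,1],[-0.06,-0.128,0.25,0,0,0,1],[-0.06,-0.128,0.31,0,0,0,1],[-0.06,-0.128,0.32,0,0,0,1],[-0.06,-0.128,0.32,0,0,0,1]])

```text
time_s: 38.5
position: [0.5847, -0.1138, 0.0969]
tcp_rot: [[0.987, -0.16, -0.004], [-0.16, -0.987, 0.002], [-0.005, -0.001, -1.0]]
force: [0.8, 0.1, -3.2]
opening: 0.702
grasp_force: 30.4
```

>>> step_arm(steps=[[0,0,0,0,0,0,1],[0,0,0,0,0,0,1],[0,0,0,0,0,0,1]])

```text
time_s: 38.75
position: [0.5871, -0.1147, 0.1002]
tcp_rot: [[0.987, -0.16, 0.003], [-0.16, -0.987, -0.001], [0.003, 0.001, -1.0]]
force: [-0.8, -0.1, -4.4]
opening: 0.706
grasp_force: 30.4
```

```bash
sed -i 's/J=(.587,/J=(.5862,/' go.py; python3 go.py J:.0871
```

```text
t 38.75 pos [ 0.5871 -0.1147  0.1002] yaw -9.21 F [-0.8 -0.1 -4.4] op 0.706 grip 30.4
J:.0871 [-0.0031  0.      0.0436]
```

>>> step_arm(steps=[[-0.002,0,0.012,0,0,0,1],[-0.002,0,0.022,0,0,0,1],[-0.002,0,0.029,0,0,0,1],[-0.002,0,0.035,0,0,0,1],[-0.002,0,0.04,0,0,0,1],[-0.002,0,0.044,0,0,0,1],[-0.002,0,0.046,0,0,0,1],[-0.002,0,0.046,0,0,0,1]])

```text
time_s: 39.42
position: [0.5854, -0.1142, 0.087]
tcp_rot: [[0.987, -0.16, 0.0], [-0.16, -0.987, -0.0], [0.0, 0.0, -1.0]]
force: [-4.2, 1.0, 10.2]
opening: 0.7
grasp_force: 30.3
```

```bash
python3 go.py J:.0871
```

```text
t 39.42 pos [ 0.5854 -0.1142  0.087 ] yaw -9.2 F [-4.2  1.  10.2] op 0.7 grip 30.3
J:.0871 [ 0.0029  0.0009 -0.0004]
```

Release, rise, then back away to the right for a final look.

>>> step_arm(steps=[[0,0,-0.004,0,0,0,0],[0,0,-0.004,0,0,0,-1],[0,0,-0.004,0,0,0,-1],[0,0,-0.004,0,0,0,-1],[0,0,-0.1,0,0,0,-1],[0,0,-0.22,0,0,0,-1],[0,0,-0.34,0,0,0,-1],[0,0,-0.46,0,0,0,-1]])

```text
time_s: 40.08
position: [0.5853, -0.1142, 0.224]
tcp_rot: [[0.987, -0.16, -0.001], [-0.16, -0.987, 0.0], [-0.001, -0.0, -1.0]]
force: [0.5, -0.2, -0.4]
opening: 0.993
grasp_force: 0.0
```

>>> step_arm(steps=[[-0.6,0.9,-0.05,0,0,0,-1],[-0.6,0.9,-0.05,0,0,0,-1],[-0.6,0.9,-0.05,0,0,0,-1],[-0.6,0.9,-0.05,0,0,0,-1],[-0.6,0.9,-0.05,0,0,0,-1],[-0.6,0.9,-0.05,0,0,0,-1],[-0.6,0.9,-0.05,0,0,0,-1],[-0.6,0.9,-0.05,0,0,0,-1]])

```text
time_s: 40.75
position: [0.3627, -0.354, 0.2382]
tcp_rot: [[0.987, -0.161, 0.0], [-0.161, -0.987, -0.001], [0.0, 0.001, -1.0]]
force: [0.5, -0.1, -0.7]
opening: 1.001
grasp_force: 0.0
```

```bash
sed -i 's#pics/a.png#pics/a2.png#;s#pics/b.png#pics/b2.png#' m.py; python3 m.py|grep can; python3 - <<'E'
import cv2
a=cv2.imread("pics/a.png");b=cv2.imread("pics/a2.png")
for n,(x0,y0,x1,y1) in dict(tum=(150,55,305,225),jar=(510,130,665,280),can=(295,270,430,400)).items():
    w=cv2.cvtColor(a,6)[y0:y1,x0:x1]
    r=cv2.matchTemplate(cv2.cvtColor(b,6)[y0-20:y1+20,x0-20:x1+20],w,5);m=cv2.minMaxLoc(r);print(n,m[1],m[3][0]-20,m[3][1]-20,"quarter px")
E
```

```text
can top [ 0.5249 -0.0115  0.0467  0.0484] rect [ 0.5255 -0.0122] [0.0448 0.0466] 0.38
can top2 none
tum 0.9937725067138672 -2 -1 quarter px
jar 0.9983947277069092 0 1 quarter px
can 0.996979832649231 4 1 quarter px
```

View pics/a2.png

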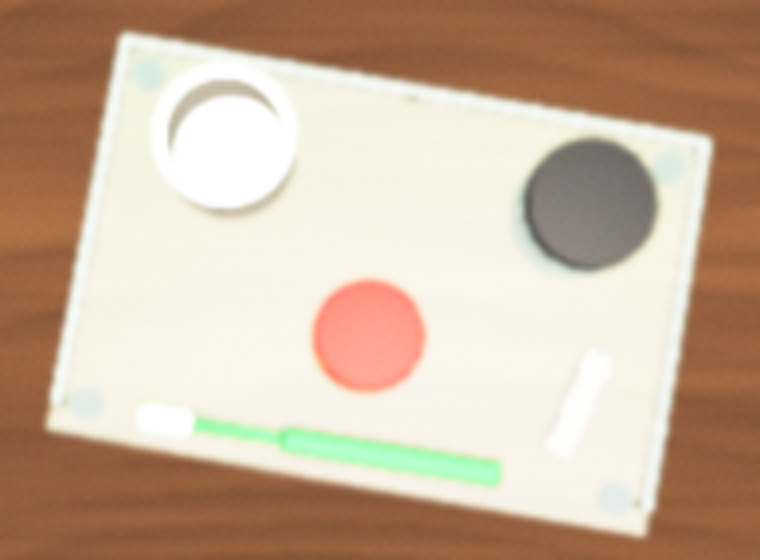

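The tumbler (226,137), jar (591,204) and can (369,336) stand upright within about 2 mm of their starting places. The toothbrush and clipper haven't moved.

```bash
python3 -c "
from rig import *
print(hand_in())"
```

```text
the job is handed in; nothing more can be done
None
```

The job is handed in (result not reported): the tin is upright on the blue coaster about 3 mm off centre, the tumbler, jar and can are back on the shelf within about 2 mm of where they started, and the toothbrush and clipper were left alone.

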